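# Hold the offcut in the sawing board, ready to saw

### The job

Lay the short thick wooden offcut on the sawing board with one long side towards the fence and its middle at the saw slot. Then push it diagonally, forward and down, so that it sits flush against the fence and flat on the bed, pressed firmly against both, and finish while still holding it there with that push: do not let go or back off at the end. Leave the pencil, sanding block, thin wooden strip and glue bottle where they are.

Things in the scene. Friction and masses are not known exactly. Their poses are not given: they have to be found in the camera images.
- offcut_center (a point): centre (half-way up) of the short thick pine offcut, a plain loose block 45 x 70 x 32 mm, about 60 g, lying on its 45 x 70 mm face on the table to the right of the sawing board; x along its 45 mm width, y along its 70 mm length, z up. It is shorter and thicker than the strip and smaller than the sanding block.
- offcut: the same offcut; the origin is the centre of its underside, 16 mm below its centre; same axes
- slot (a point): foot of the 3 mm saw slot on the sawing board: at the fence's front face, middle of its length, level with the bed's top (12 mm above the table). x points forward into the fence (horizontal, square to its face), y along the fence to the left, z up. The board is screwed to the table, rigid.
- bed: plywood bed of the sawing board, 160 mm (x) by 150 mm (y), 12 mm thick, reaching from 125 mm in front of the fence's face to 35 mm behind it; small flat screw heads at its two front corners. Origin 45 mm in front of the slot point and 12 mm below it (table height), same axes
- fence: wooden fence across the bed: 30 mm thick, 150 mm long, 24 mm high above the bed, cut through by the slot; same origin and axes as the bed
- pencil: bystander: red pencil 164 mm long and 8 mm thick, lying on the table to the left of the board, roughly along the robot's forward direction; origin under its centre, y along its length
- sanding_block: bystander: sanding block 61 x 100 x 31 mm, brown, on the table left of the pencil; origin at the centre of its underside
- thin_strip: bystander: thin pine strip 50 x 160 x 11 mm, left of the sanding block; origin at the centre of its underside
- glue_bottle: bystander: white glue bottle, 58 mm across, 176 mm tall, standing at the far left; origin at the centre of its underside
Not all that is in view belongs to the job. What is shaped like the offcut but blue or purple is not meant.

How it is judged:
By the outcome, as a careful person would: the job done as asked, in the order asked, and still so for the second after the job is handed in, while the arm keeps its last pose, push and grip.
It also fails if it takes over 42 s, if anything falls off the work surface, if the arm or the gripper's body presses on something with over 40 N, if the wrist force passes 120 N, or if a joint passes its speed limit or range.

### The arm

A 7-joint arm with a two-finger parallel gripper is mounted at the origin on a cart in front of the work surface, level with it; the furniture and walls round the work are solid. World frame = base frame: x ahead of the robot, y to its left, z up, the work surface at z = 0. Lengths are in m, angles in rad, forces in N, time in s.
With the tool pointing down it reaches from about 0.35 to 0.9 m from the base axis. Payload 8.1 kg.
Tool frame: the origin (TCP) lies on the centre line of the jaws, within the pads' length; the fingertips stand ahead of it and the grasp point (between the pads) is the TCP (tips_ahead is the y of the fingertips in the tool frame, in m); y points along the fingers, z is the direction in which the jaws open and shut, and the axes are right-handed (so a half turn about y gives the same grasp; the last joint's range is limited). The gripper opens to 85 mm and grips with 20 to 120 N. Pads are 22 mm wide; open, the fingers measure 114 mm over their backs; the gripper's body (76 mm by 85 mm) begins 54 mm behind the grasp point. The pads swing forward as they close: fully open they stand 13 mm farther back than shut.
Start: joints at [1.222, 0.434, 0.025, 1.573, -0.012, 1.134, -0.075], TCP at [0.152, -0.606, 0.25] pointing down, gripper open.
Joint ranges: [-2.62, 2.62], [-0.44, 2.09], [-1.27, 1.32], [0.08, 2.57], [-1.32, 4.46], [0.12, 2], [-2.74, 2.74]. Speed limits (rad/s): [2.22, 2.22, 3.01, 3.01, 3.14, 3.14, 3.14].

### API

Orientations are given as a unit quaternion [x, y, z, w].
In Python, from workcell import * gives the robot as it stands. The module is installed in compiled form; this text tells all that it offers.
- The arm moves only by the tool servo_tool, never from a script. Its argument "increments" is a list of rows, each an object with "gripper": the closure, from 0 (fully open) to 1 (shut); "travel": the shift along the tool's x, y, z in units of 30 mm (1.0 is 30 mm), a list of three; "roll": the turn about the tool's y in units of 8 degrees (1.0 is 8 degrees). In form: [{"gripper": gripper, "travel": [x, y, z], "roll": roll}, ...]. A call has 1 to 5 rows; each row is the pose to reach, as a shift and turn from the pose commanded when the call began, along the tool's axes at that moment; what a row does not reach only later rows make up. A row lasts 1/8 s, in which the tool goes at most 62.5 mm and 10.7 degrees, less where a joint would pass 70% of its speed; a pose out of reach is approached as far as the arm can. A call with a gripper value outside its range is refused whole. The fingers move at their own pace and stop on an object; "grip_force" is the grip in N (left out, the last holds). Time passes only in rows, so rows that repeat a pose let the fingers close. It gives the time, the measured TCP pose, the force and the opening at its end, in the units of the state.
- sense(): the state, without advancing time (a new reading comes with each control period).
- read_camera(name): name is "scene" or "top" or "wrist"; returns a dict with "color" (400x640x3 uint8, red, green, blue), "depth" (400x640 float32, m along the optical axis (not along the pixel's ray), 0 where there is no reading), "K" (3x3 intrinsics, pixels), "view" (4x4, takes a point from world to camera coordinates); the wrist camera has in their place "tool_from_camera" (4x4, takes a point from camera to tool coordinates, whose origin is the TCP and whose axes are the tool frame's). Camera axes: x right, y down, z forward; pixel columns grow to the right and rows downward; lengths in m; the calibration is good to about 2 mm. The wrist camera is an equidistant fisheye: a pixel r from the principal point sees the ray r / f radians off the axis. A picture is of the moment at which its call begins: read the wrist's pose just before it.
- finish_job(): hands the job in, once; it reports no verdict.
The state is a dict: "time_s": time; "joint_positions": joint angles; "qd": joint speeds; "joint_torque": joint torques, N m; "tcp_pos": TCP position; "tool_rot": TCP orientation; "force": force on the tool from outside, world axes, zero at the start; "torque": the same for the moment, N m; "opening": opening from 0.0 (shut) to 1.0 (fully open).
Only numpy, scipy, OpenCV 4.12 (cv2) and the standard library are available. Lean on these libraries where they do the work, as an engineer would, in place of code of your own. Each camera call takes 0.05 s, during which the arm holds its last target.

## Working session

There is one attempt and no reset: what is moved stays moved. The work goes in short steps, Python scripts to look and compute and a tool call to move; the robot and the scene stay as the last step left them, time stands still between calls to the robot, and variables do not carry over. Pictures are saved under pics/ and viewed, and the job is handed in when it is done.

Besides the shell and the picture viewer there is one more tool, called after "Emit:" by a JSON object that holds its "method" and its "body". servo_tool: Moves the arm, as the interface text tells. Its arguments: {"type":"object","properties":{"increments":{"type":"array"},"grip_force":{"type":"number"}},"required":["increments"]}

```bash
mkdir -p pics; python3 - <<'E'
from workcell import *
import cv2,numpy as np
s=sense();print({k:np.round(v,3) for k,v in s.items()})
for n in ["scene","top","wrist"]:
    c=read_camera(n);cv2.imwrite(f"pics/{n}0.png",c["color"][...,::-1]);np.savez(f"{n}0.npz",**c)
    print(n,c["K"].round(1).tolist(),[c[k].round(3).tolist() for k in c if k in("view","tool_from_camera")])
E
```

```text
{'time_s': np.float64(0.0), 'joint_positions': array([ 1.222,  0.435,  0.025,  1.574, -0.012,  1.134, -0.075]), 'qd': array([ 0.001, -0.   , -0.   , -0.   ,  0.   ,  0.003, -0.   ]), 'joint_torque': array([ 0.0000e+00, -6.7046e+01,  1.0250e+00, -3.1621e+01,  1.6000e-02,
        1.2000e-02,  0.0000e+00]), 'tcp_pos': array([ 0.152, -0.606,  0.25 ]), 'tool_rot': array([-0.087,  0.702, -0.701,  0.087]), 'force': array([-0.674, -0.122, -0.109]), 'torque': array([ 0.052, -0.018,  0.02 ]), 'opening': np.float64(1.002)}
scene [[398.1, 0.0, 324.8], [0.0, 398.1, 197.9], [0.0, 0.0, 1.0]] [[[-0.823, -0.568, -0.003, 0.373], [-0.36, 0.526, -0.77, 0.257], [0.439, -0.633, -0.638, 0.95], [0.0, 0.0, 0.0, 1.0]]]
top [[397.8, 0.0, 327.3], [0.0, 397.8, 194.0], [0.0, 0.0, 1.0]] [[[0.002, -1.0, -0.004, -0.056], [-0.98, -0.001, -0.198, 0.525], [0.198, 0.004, -0.98, 1.151], [0.0, 0.0, 0.0, 1.0]]]
wrist [[309.7, 0.0, 318.3], [0.0, 309.7, 206.7], [0.0, 0.0, 1.0]] [[[0.001, 0.959, 0.284, -0.072], [0.0, -0.284, 0.959, -0.124], [1.0, -0.001, -0.0, 0.001], [0.0, 0.0, 0.0, 1.0]]]
```

View pics/top0.png

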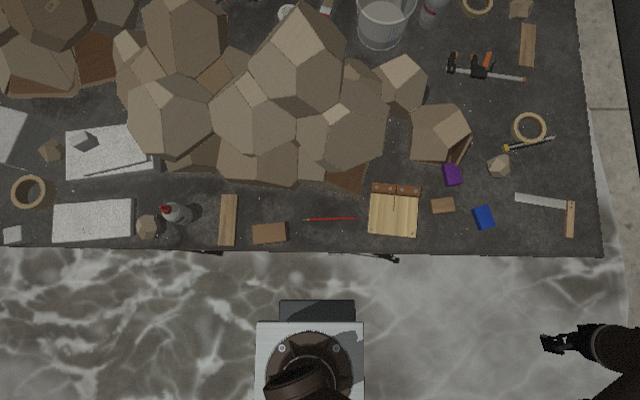

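View pics/scene0.png

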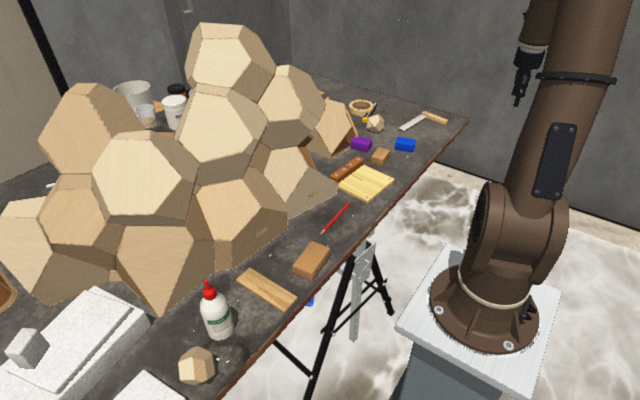

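View pics/wrist0.png

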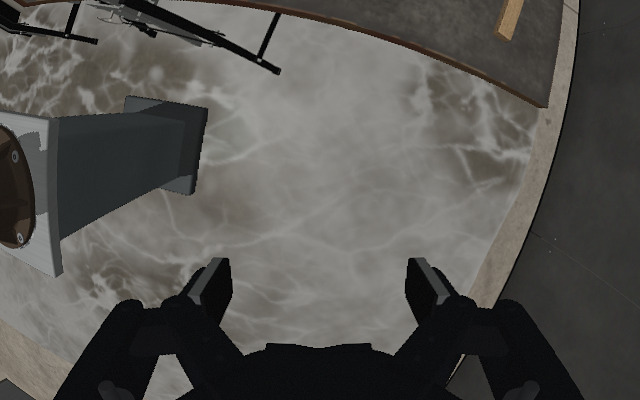

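The top view shows the board at about (395,212), the fence along its upper edge at row 190, and the offcut at (443,205). The blue decoy is at (484,217) and the purple one at (452,175). I'll enlarge that area.

```bash
cat > h.py <<'E'
import numpy as np,cv2
def px2w(c,u,v,z=None):
    K,V=c["K"],c["view"];R,t=V[:3,:3],V[:3,3]
    d=np.array([(u-K[0,2])/K[0,0],(v-K[1,2])/K[1,1],1.]);o=-R.T@t;w=R.T@d
    if z is None: return o+w*c["depth"][int(round(v)),int(round(u))]
    return o+w*(z-o[2])/w[2]
def crop(img,u0,v0,u1,v1,s,name):
    im=cv2.resize(img[v0:v1,u0:u1],None,fx=s,fy=s,interpolation=cv2.INTER_CUBIC)[...,::-1].copy()
    for u in range((u0+9)//10*10,u1,10): cv2.putText(im,str(u),((u-u0)*s,8),0,.3,(0,255,255),1);cv2.line(im,((u-u0)*s+s//2,10),((u-u0)*s+s//2,16),(0,255,255),1)
    for v in range((v0+9)//10*10,v1,10): cv2.putText(im,str(v),(0,(v-v0)*s+s//2),0,.3,(0,255,255),1)
    cv2.imwrite(name,im)
E
python3 - <<'E'
from h import *
c=np.load("top0.npz");crop(c["color"],360,165,500,245,5,"pics/topc.png")
for u,v in [(443,205),(395,215),(395,225),(380,190),(412,190),(400,250),(484,217),(452,175),(340,175),(430,130)]: print(u,v,px2w(c,u,v).round(3))
E
```

```text
443 205 [ 0.496 -0.41   0.028]
395 215 [ 0.468 -0.265  0.011]
395 225 [ 0.436 -0.263  0.014]
380 190 [ 0.541 -0.217  0.037]
412 190 [ 0.541 -0.314  0.04 ]
400 250 [ 0.361 -0.278  0.002]
484 217 [ 0.459 -0.531  0.033]
452 175 [ 0.589 -0.441  0.034]
340 175 [ 0.597 -0.095  0.005]
430 130 [ 0.694 -0.35   0.148]
```

View pics/topc.png

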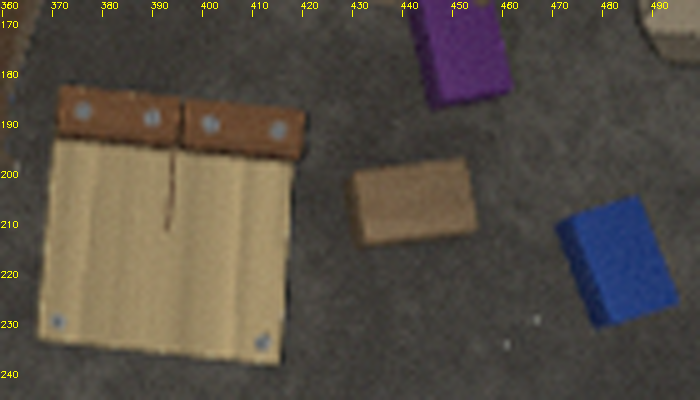

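```bash
python3 - <<'E'
from h import *
c=np.load("top0.npz")
f=lambda x,y,z:px2w(c,360+x/5-.4,165+y/5-.4,z)
P=lambda n,a:print(n,a.round(4))
for n,x,y,z in [("bedFL",38,339,.012),("bedFR",281,362,.012),("fence top F L",57,134,.036),("ftop FR",299,155,.036),("ftopBL",61,87,.036),("ftopBR",306,111,.036),("slot top F",182,147,.036),("slot bed",173,152,.012),("slotend",167,230,.012)]: P(n,f(x,y,z))
q=np.array([f(353,172,.032),f(464,158,.032),f(477,232,.032),f(362,243,.032)]);P("off",q);P("m",q.mean(0))
for i in range(4):print(np.linalg.norm(q[i]-q[(i+1)%4]).round(4),np.degrees(np.arctan2(*(q[(i+1)%4]-q[i])[1::-1])).round(1))
E
```

```text
bedFL [ 0.4135 -0.1777  0.012 ]
bedFR [ 0.3996 -0.326   0.012 ]
fence top F L [ 0.537  -0.1893  0.036 ]
ftop FR [ 0.524  -0.3372  0.036 ]
ftopBL [ 0.5666 -0.1924  0.036 ]
ftopBR [ 0.5515 -0.3427  0.036 ]
slot top F [ 0.5289 -0.2658  0.036 ]
slot bed [ 0.5306 -0.2642  0.012 ]
slotend [ 0.4813 -0.2589  0.012 ]
off [[ 0.5142 -0.3707  0.032 ]
 [ 0.523  -0.4392  0.032 ]
 [ 0.477  -0.4443  0.032 ]
 [ 0.4702 -0.374   0.032 ]]
m [ 0.4961 -0.4071  0.032 ]
0.0691 -82.7
0.0462 -173.6
0.0707 95.6
0.0441 4.3
```

```bash
python3 - <<'E'
import workcell
print([n for n in dir(workcell) if not n.startswith('__')], getattr(workcell,'tips_ahead',None))
from workcell import *
from scipy.spatial.transform import Rotation as R
import numpy as np
s=sense();M=R.from_quat(s["tool_rot"]).as_matrix();print(M.round(4))
print((M.T@(np.array([.496,-.407,.25])-s["tcp_pos"])/.03).round(3))
E
```

```text
['Unreachable', 'finish_job', 'read_camera', 'sense', 'tips_ahead'] 0.019
[[-9.700e-01 -4.000e-04  2.432e-01]
 [-2.432e-01  1.100e-03 -9.700e-01]
 [ 1.000e-04 -1.000e+00 -1.100e-03]]
[-1.2736e+01 -6.0000e-03 -3.6420e+00]
```

Emit:
{"method": "servo_tool", "body": {"increments": [{"gripper": 0,"travel": [-2,0,-0.6],"roll": 0.2},{"gripper": 0,"travel": [-4,0,-1.2],"roll": 0.5},{"gripper": 0,"travel": [-6,0,-1.8],"roll": 1},{"gripper": 0,"travel": [-8,0,-2.4],"roll": 1},{"gripper": 0,"travel": [-10,0,-3],"roll": 1}]}}

```text
time_s: 0.78
tcp_pos: [0.422, -0.445, 0.2502]
tool_rot: [0.037, -0.706, 0.706, -0.037]
force: [0.0, -0.8, -0.6]
opening: 1.0
```

Emit:
{"method": "servo_tool", "body": {"increments": [{"gripper": 0,"travel": [-1.3,0.5,-0.5],"roll": 0},{"gripper": 0,"travel": [-2.6,1.5,-1.0],"roll": 0},{"gripper": 0,"travel": [-2.6,2.5,-1.0],"roll": 0},{"gripper": 0,"travel": [-2.6,2.5,-1.0],"roll": 0}]}}

```text
time_s: 1.27
tcp_pos: [0.4937, -0.407, 0.1727]
tool_rot: [-0.039, 0.707, -0.705, 0.036]
force: [-0.3, -1.2, 0.1]
opening: 0.997
```

```bash
cat >> h.py <<'E'
from scipy.spatial.transform import Rotation as Ro
def wpx(c,s,u,v,z):
    K=c["K"];T=c["tool_from_camera"];d=np.array([u-K[0,2],v-K[1,2]]);r=np.hypot(*d);th=r/K[0,0]
    ray=np.array([*(d/max(r,1e-9)*np.sin(th)),np.cos(th)])
    M=Ro.from_quat(s["tool_rot"]).as_matrix();o=M@T[:3,3]+s["tcp_pos"];w=M@T[:3,:3]@ray
    return o+w*(z-o[2])/w[2]
def snap(n):
    from workcell import sense,read_camera
    s=sense();c=read_camera("wrist");cv2.imwrite(f"pics/{n}.png",c["color"][...,::-1]);np.savez(n+".npz",tcp_pos=s["tcp_pos"],tool_rot=s["tool_rot"],**c)
    print({k:np.round(s[k],4).tolist() for k in("time_s","tcp_pos","tool_rot","force","opening")})
    return c,s
E
python3 -c "
from h import *
snap('w1')"
```

```text
{'time_s': 1.275, 'tcp_pos': [0.4937, -0.407, 0.1727], 'tool_rot': [-0.0393, 0.7072, -0.705, 0.0362], 'force': [-0.2626, -1.2487, 0.0934], 'opening': 0.9968}
```

View pics/w1.png

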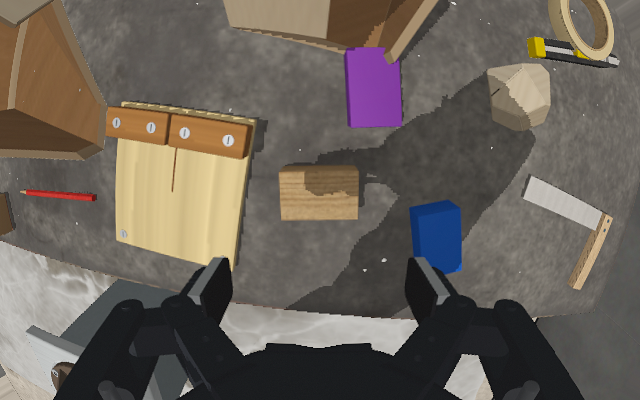

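Wrist view shows the offcut at about (319,190), squarely aligned with the jaws. The board is at (183,180). I'll crop both for corner readings.

```bash
python3 -c "
from h import *
c=np.load('w1.npz');crop(c['color'],265,150,375,235,7,'pics/w1a.png');crop(c['color'],95,90,275,280,4,'pics/w1b.png')"
```

```text
(no output)
```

View pics/w1a.png

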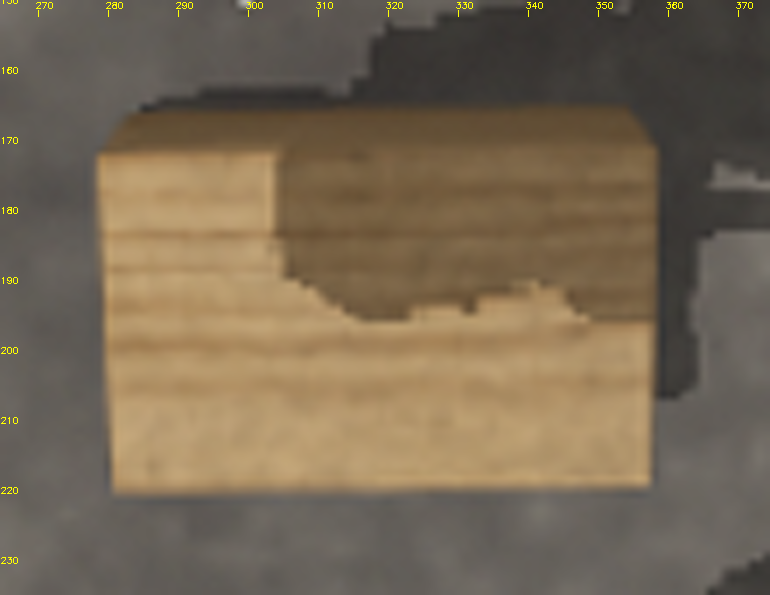

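View pics/w1b.png

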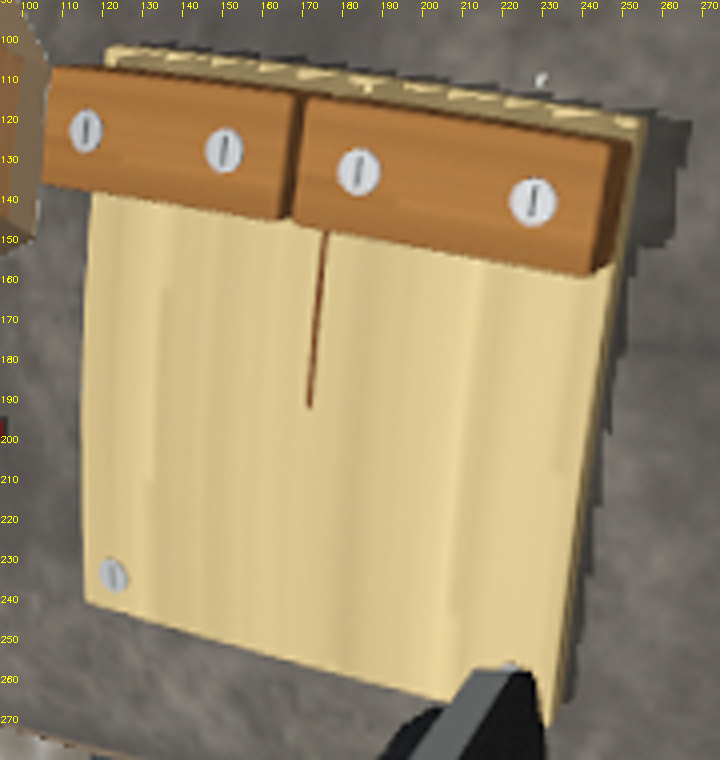

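```bash
python3 - <<'E'
from h import *
c=np.load('w1.npz')
a=lambda x,y,z:wpx(c,c,265+x/7-.4,150+y/7-.4,z)
b=lambda x,y,z:wpx(c,c,95+x/4-.4,90+y/4-.4,z)
q=np.array([a(97,152,.032),a(657,148,.032),a(651,487,.032),a(113,493,.032)]);print(q.round(4),q.mean(0).round(4))
for i in range(4):print(np.linalg.norm(q[i]-q[(i+1)%4]).round(4),np.degrees(np.arctan2(*(q[(i+1)%4]-q[i])[1::-1])).round(1))
for n,x,y,z in [("ftFL",43,185,.036),("ftFR",592,276,.036),("ftBR",609,140,.036),("ftBL",53,66,.036),("slot top",290,219,.036),("slotbed",326,232,.012),("slotend",310,408,.012),("bedFL",87,601,.012),("bedFR",550,724,.012)]: print(n,b(x,y,z).round(4))
E
```

```text
[[ 0.5149 -0.3699  0.032 ]
 [ 0.5228 -0.4389  0.032 ]
 [ 0.4787 -0.4444  0.032 ]
 [ 0.4704 -0.3752  0.032 ]] [ 0.4967 -0.4071  0.032 ]
0.0695 -83.5
0.0444 -173.0
0.0697 96.8
0.0448 6.8
ftFL [ 0.5381 -0.1899  0.036 ]
ftFR [ 0.5239 -0.3382  0.036 ]
ftBR [ 0.5534 -0.3399  0.036 ]
ftBL [ 0.5678 -0.1925  0.036 ]
slot top [ 0.532  -0.2645  0.036 ]
slotbed [ 0.5261 -0.2625  0.012 ]
slotend [ 0.4806 -0.2579  0.012 ]
bedFL [ 0.4147 -0.1766  0.012 ]
bedFR [ 0.3998 -0.3242  0.012 ]
```

Emit:
{"method": "servo_tool", "body": {"increments": [{"gripper": 0,"travel": [-0.1,1.2,0],"roll": -0.1},{"gripper": 0,"travel": [-0.1,2.4,0],"roll": -0.1},{"gripper": 0,"travel": [-0.1,3.6,0],"roll": -0.1},{"gripper": 0,"travel": [-0.1,4.1,0],"roll": -0.1},{"gripper": 0,"travel": [-0.1,4.1,0],"roll": -0.1}]}}

```text
time_s: 1.95
tcp_pos: [0.4977, -0.4085, 0.0527]
tool_rot: [0.042, -0.706, 0.706, -0.042]
force: [0.4, 0.1, 0.9]
opening: 1.0
```

```bash
python3 -c "
from h import *
c,s=snap('w2');print(Ro.from_quat(s['tool_rot']).as_matrix().round(4))"
```

```text
{'time_s': 1.95, 'tcp_pos': [0.4977, -0.4085, 0.0527], 'tool_rot': [0.0422, -0.7058, 0.7059, -0.042], 'force': [0.3827, 0.1031, 0.9295], 'opening': 0.9997}
[[-9.929e-01 -3.000e-04  1.189e-01]
 [-1.189e-01 -0.000e+00 -9.929e-01]
 [ 3.000e-04 -1.000e+00  0.000e+00]]
```

View pics/w2.png

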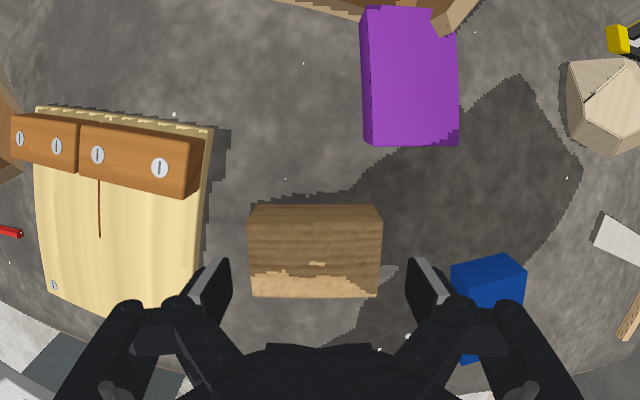

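The block at (315,260) lies midway between the pads, at columns 230 and 405. The blue decoy is clear of the right finger. I'll descend and close.

Emit:
{"method": "servo_tool", "body": {"increments": [{"gripper": 0,"travel": [0.03,0.45,-0.05],"roll": 0},{"gripper": 0,"travel": [0.03,0.87,-0.05],"roll": 0},{"gripper": 0.1,"travel": [0.03,0.87,-0.05],"roll": 0},{"gripper": 0.4,"travel": [0.03,0.87,-0.05],"roll": 0},{"gripper": 0.4,"travel": [0.03,0.87,-0.05],"roll": 0}], "grip_force": 45}}

```text
time_s: 2.62
tcp_pos: [0.497, -0.4067, 0.0265]
tool_rot: [0.042, -0.706, 0.706, -0.043]
force: [0.7, -0.5, -0.8]
opening: 0.807
```

Emit:
{"method": "servo_tool", "body": {"increments": [{"gripper": 0.4,"travel": [0,0,0],"roll": 0},{"gripper": 0.4,"travel": [0,0,0],"roll": 0}], "grip_force": 45}}

```text
time_s: 2.88
tcp_pos: [0.4969, -0.4065, 0.0263]
tool_rot: [0.042, -0.706, 0.706, -0.042]
force: [-0.1, 0.0, -0.8]
opening: 0.806
```

Emit:
{"method": "servo_tool", "body": {"increments": [{"gripper": 0.4,"travel": [0,-1,0],"roll": 0},{"gripper": 0.4,"travel": [0,-2,0],"roll": 0},{"gripper": 0.4,"travel": [-0.2,-2,-1.2],"roll": 0.5},{"gripper": 0.4,"travel": [-0.4,-2,-2.6],"roll": 1.0},{"gripper": 0.4,"travel": [-0.58,-2,-4.0],"roll": 1.55}]}}

```text
time_s: 3.5
tcp_pos: [0.4998, -0.2841, 0.0864]
tool_rot: [-0.035, -0.706, 0.706, 0.035]
force: [0.2, 0.4, -0.7]
opening: 0.809
```

```bash
python3 -c "
from h import *
c,s=snap('w3');print(Ro.from_quat(s['tool_rot']).as_matrix().round(4))"
```

```text
{'time_s': 3.5, 'tcp_pos': [0.4998, -0.2841, 0.0864], 'tool_rot': [-0.0353, -0.7062, 0.7062, 0.0349], 'force': [0.15, 0.4366, -0.6871], 'opening': 0.809}
[[-9.951e-01  6.000e-04 -9.910e-02]
 [ 9.910e-02 -0.000e+00 -9.951e-01]
 [-6.000e-04 -1.000e+00 -0.000e+00]]
```

View pics/w3.png

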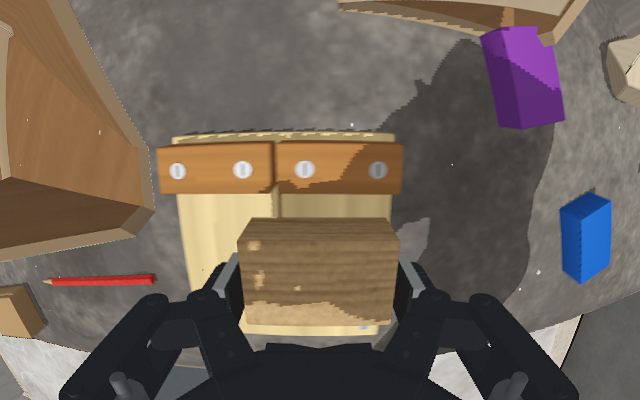

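The block is held level at (318,270), parallel to the fence at rows 145–193, and needs to go left toward the slot at column 275.

Emit:
{"method": "servo_tool", "body": {"increments": [{"gripper": 0.4,"travel": [0.18,0,-0.78],"roll": 0},{"gripper": 0.4,"travel": [0.18,0.7,-0.78],"roll": 0},{"gripper": 0.4,"travel": [0.18,1.2,-0.78],"roll": 0},{"gripper": 0.4,"travel": [0.18,1.2,-0.78],"roll": 0}]}}

```text
time_s: 4.05
tcp_pos: [0.4956, -0.2616, 0.049]
tool_rot: [0.033, 0.706, -0.706, -0.035]
force: [0.4, -0.3, -0.3]
opening: 0.806
```

```bash
python3 -c "
from h import *
c,s=snap('w4');print(Ro.from_quat(s['tool_rot']).as_matrix().round(4));crop(c['color'],170,100,470,320,2,'pics/w4c.png')"
```

```text
{'time_s': 4.05, 'tcp_pos': [0.4956, -0.2616, 0.049], 'tool_rot': [0.0334, 0.7065, -0.7061, -0.0351], 'force': [0.365, -0.2894, -0.2676], 'opening': 0.8058}
[[-9.953e-01 -2.400e-03 -9.680e-02]
 [ 9.680e-02  7.000e-04 -9.953e-01]
 [ 2.400e-03 -1.000e+00 -4.000e-04]]
```

View pics/w4c.png

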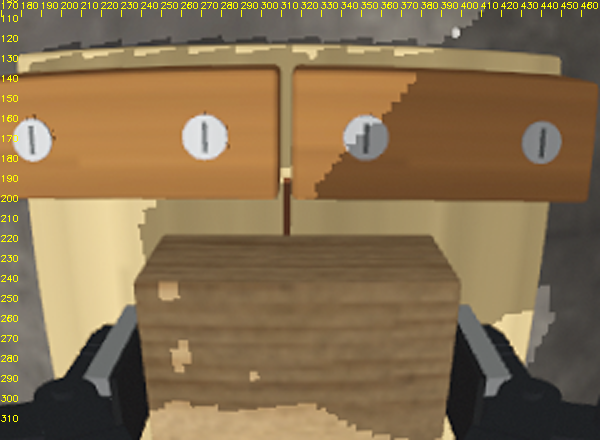

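```bash
python3 - <<'E'
from h import *
c=np.load('w4.npz');X=np.array([np.cos(np.radians(-5.6)),np.sin(np.radians(-5.6))]);Y=np.array([-X[1],X[0]]);S=np.array([.531,-.2635])
a=lambda x,y,z:wpx(c,c,170+x/2-.25,100+y/2-.25,z)
z=c["tcp_pos"][2]
for n,x,y,h in [("topFL",136,280,z+.0057),("topFR",460,280,z+.0057),("botFL",160,236,z-.0263),("botFR",434,236,z-.0263),("slotbed",288,202,.012),("slot2",287,234,.012),("ftL",280,198,.036),("ftR",292,199,.036),("fFL",18,198,.036),("fFR",588,201,.036)]:
    p=a(x,y,h);d=p[:2]-S;print(n,p.round(4),"board",(d@X).round(4),(d@Y).round(4))
E
```

```text
topFL [ 0.5212 -0.2307  0.0547] board -0.0129 0.0317
topFR [ 0.5146 -0.2987  0.0547] board -0.0129 -0.0366
botFL [ 0.5204 -0.2289  0.0227] board -0.0139 0.0334
botFR [ 0.5135 -0.2997  0.0227] board -0.0139 -0.0377
slotbed [ 0.5233 -0.2625  0.012 ] board -0.0078 0.0002
slot2 [ 0.5143 -0.2613  0.012 ] board -0.0169 0.0006
ftL [ 0.531  -0.2618  0.036 ] board -0.0002 0.0017
ftR [ 0.5305 -0.2645  0.036 ] board -0.0004 -0.0011
fFL [ 0.5375 -0.1976  0.036 ] board 0.0001 0.0662
fFR [ 0.5232 -0.3371  0.036 ] board -0.0006 -0.074
```

Emit:
{"method": "servo_tool", "body": {"increments": [{"gripper": 0.4,"travel": [0,0.15,-0.09],"roll": 0},{"gripper": 0.4,"travel": [0,0.3,-0.09],"roll": 0},{"gripper": 0.4,"travel": [0,0.3,-0.09],"roll": 0}], "grip_force": 80}}

```text
time_s: 4.47
tcp_pos: [0.4967, -0.2588, 0.041]
tool_rot: [0.034, 0.706, -0.706, -0.034]
force: [-0.1, -0.0, -0.4]
opening: 0.797
```

Emit:
{"method": "servo_tool", "body": {"increments": [{"gripper": 0.4,"travel": [0,0.08,0],"roll": 0},{"gripper": 0.4,"travel": [0,0.12,0],"roll": 0},{"gripper": 0.4,"travel": [0,0.12,0],"roll": 0}]}}

```text
time_s: 4.85
tcp_pos: [0.497, -0.2589, 0.0384]
tool_rot: [-0.034, -0.706, 0.706, 0.034]
force: [-3.2, 1.8, 9.0]
opening: 0.8
```

Bed contact: about 9 N upward at TCP z 38.4 mm, as expected. Next is the diagonal push.

Emit:
{"method": "servo_tool", "body": {"increments": [{"gripper": 0.4,"travel": [-0.1,0.01,0],"roll": 0},{"gripper": 0.4,"travel": [-0.2,0.02,0],"roll": 0},{"gripper": 0.4,"travel": [-0.3,0.03,0],"roll": 0},{"gripper": 0.4,"travel": [-0.3,0.03,0],"roll": 0}]}}

```text
time_s: 5.35
tcp_pos: [0.5046, -0.2603, 0.0383]
tool_rot: [-0.034, -0.706, 0.706, 0.035]
force: [-9.2, 0.5, 22.2]
opening: 0.8
```

Emit:
{"method": "servo_tool", "body": {"increments": [{"gripper": 0.4,"travel": [-0.08,0,0],"roll": 0},{"gripper": 0.4,"travel": [-0.15,0,0],"roll": 0},{"gripper": 0.4,"travel": [-0.15,0,0],"roll": 0}]}}

```text
time_s: 5.72
tcp_pos: [0.5077, -0.2607, 0.0383]
tool_rot: [-0.033, -0.706, 0.706, 0.036]
force: [-15.6, 1.8, 30.2]
opening: 0.799
```

```bash
python3 -c "
from h import *
c,s=snap('w5');print(s['force'],s['torque']);crop(c['color'],170,100,470,320,2,'pics/w5c.png')"
```

```text
{'time_s': 5.725, 'tcp_pos': [0.5077, -0.2607, 0.0383], 'tool_rot': [-0.0332, -0.7062, 0.7063, 0.0359], 'force': [-15.6254, 1.814, 30.2112], 'opening': 0.7987}
[-15.62540696   1.8139811   30.21115297] [0.7943717  2.9623975  0.02228965]
```

View pics/w5c.png

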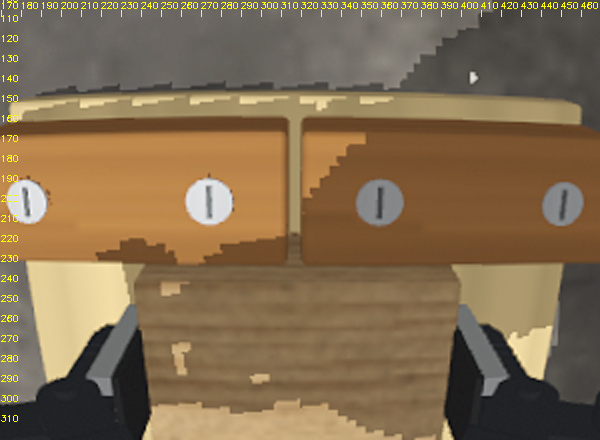

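Emit:
{"method": "servo_tool", "body": {"increments": [{"gripper": 0.4,"travel": [-0.05,0,0],"roll": 0},{"gripper": 0.4,"travel": [-0.08,0,0],"roll": 0},{"gripper": 0.4,"travel": [-0.08,0,0],"roll": 0}]}}

```text
time_s: 6.15
tcp_pos: [0.5078, -0.2607, 0.0383]
tool_rot: [0.032, 0.706, -0.706, -0.037]
force: [-22.5, 3.4, 38.3]
opening: 0.8
```

The arm stopped moving while the force rose, so the block is against the fence. I'll hold to see whether the force is steady.

Emit:
{"method": "servo_tool", "body": {"increments": [{"gripper": 0.4,"travel": [0,0,0],"roll": 0},{"gripper": 0.4,"travel": [0,0,0],"roll": 0}]}}

```text
time_s: 6.4
tcp_pos: [0.5078, -0.2607, 0.0383]
tool_rot: [0.032, 0.706, -0.706, -0.037]
force: [-22.1, 3.2, 37.6]
opening: 0.798
```

Emit:
{"method": "servo_tool", "body": {"increments": [{"gripper": 0.4,"travel": [-0.06,-0.02,0],"roll": 0},{"gripper": 0.4,"travel": [-0.12,-0.04,0],"roll": 0},{"gripper": 0.4,"travel": [-0.12,-0.04,0],"roll": 0},{"gripper": 0.4,"travel": [-0.12,-0.04,0],"roll": 0}], "grip_force": 90}}

```text
time_s: 6.9
tcp_pos: [0.508, -0.2607, 0.0383]
tool_rot: [0.03, 0.707, -0.706, -0.04]
force: [-29.4, 5.4, 36.3]
opening: 0.801
```

```bash
python3 - <<'E'
from h import *
c,s=snap('w6');print(s['torque'],Ro.from_quat(s['tool_rot']).as_matrix().round(4));crop(c['color'],170,160,470,320,2,'pics/w6c.png')
from workcell import read_camera
d=read_camera("top");np.savez("top6.npz",**d);crop(d["color"],360,165,500,245,5,"pics/top6.png")
E
```

```text
{'time_s': 6.9, 'tcp_pos': [0.508, -0.2607, 0.0383], 'tool_rot': [0.0304, 0.7069, -0.7055, -0.0402], 'force': [-29.4374, 5.4188, 36.3022], 'opening': 0.8009}
[ 0.79662958  5.86295996 -0.32884283] [[-0.9949 -0.0137 -0.0997]
 [ 0.0997  0.0027 -0.995 ]
 [ 0.0139 -0.9999 -0.0013]]
```

View pics/w6c.png

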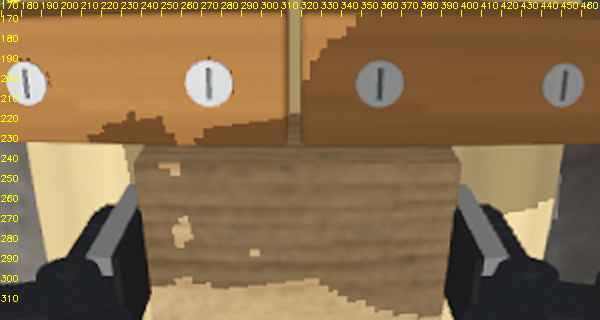

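View pics/top6.png

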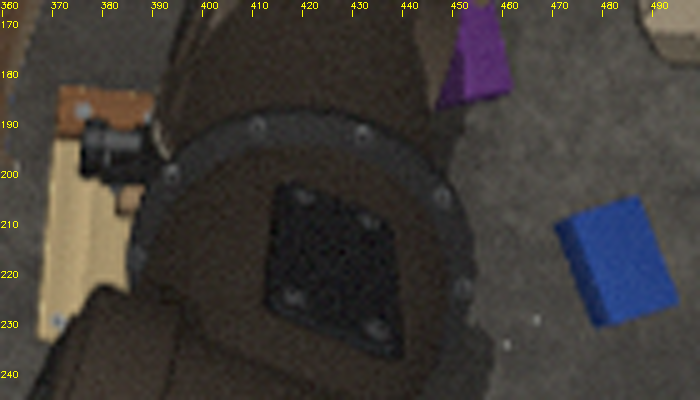

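The slot at crop x=294 lines up with the block's middle at 297. However, the tool has leaned about 0.8° under the push, so I'll check from wrist depth whether the block itself is still flat and flush.

```bash
cat > fl.py <<'E'
from h import *
def pts(c,u0,v0,u1,v1):
    K=c["K"];v,u=np.mgrid[v0:v1,u0:u1];z=c["depth"][v0:v1,u0:u1].astype(float)
    dx,dy=u-K[0,2],v-K[1,2];r=np.hypot(dx,dy);th=r/K[0,0];k=np.tan(th)/np.maximum(r,1e-9)
    P=np.stack([dx*k*z,dy*k*z,z],-1)[z>0]
    T=c["tool_from_camera"];M=Ro.from_quat(c["tool_rot"]).as_matrix()
    return (P@T[:3,:3].T+T[:3,3])@M.T+c["tcp_pos"]
def plane(P):
    for _ in range(4):
        m=P.mean(0);n=np.linalg.svd(P-m,full_matrices=False)[2][2];n*=np.sign(n[2]);d=(P-m)@n;P=P[abs(d)<max(2.5*np.median(abs(d)),2e-4)]
    return m.round(4),np.degrees(n[:2]).round(2),d.std().round(5),len(P)
def run(n):
    c=np.load(n+".npz")
    for a,b in [("block",(250,243,385,300)),("fenceL",(190,170,260,225)),("fenceR",(325,170,395,225)),("bedL",(190,236,228,255)),("bedR",(402,236,440,255)),("table",(330,5,420,60))]: print(a,*plane(pts(c,*b)))
if __name__=="__main__":
    import sys
    for n in sys.argv[1:]: print(n);run(n)
E
python3 fl.py w5 w6
```

```text
w5
block [ 0.5154 -0.2616  0.0439] [-0.25  0.02] 0.0004 6450
fenceL [ 0.5504 -0.2245  0.036 ] [-0.38  0.  ] 0.00042 3191
fenceR [ 0.5447 -0.2826  0.036 ] [ 0.21 -0.22] 0.00041 2916
bedL [ 0.519  -0.2015  0.012 ] [-1.    0.31] 0.0004 584
bedR [ 0.5075 -0.3181  0.0119] [-2.22 -0.47] 0.00039 548
table [ 6.231e-01 -3.024e-01  1.000e-04] [ 0.06 -0.04] 0.0005 4107
w6
block [ 0.5158 -0.2616  0.044 ] [ 0.   -0.04] 0.00039 6348
fenceL [ 0.5508 -0.2247  0.036 ] [-0.04  0.14] 0.00043 3164
fenceR [ 0.545  -0.2826  0.036 ] [-0.19 -0.01] 0.00046 3250
bedL [ 0.5191 -0.2012  0.012 ] [-1.18  0.36] 0.0004 609
bedR [ 0.5074 -0.3178  0.012 ] [-1.51 -0.32] 0.0004 567
table [ 6.226e-01 -3.022e-01  1.000e-04] [-0.   -0.16] 0.00053 4167
```

```bash
python3 - <<'E'
from h import *
c=np.load('w6.npz');crop(c['color'],225,215,415,255,4,'pics/w6d.png')
E
```

```text
(no output)
```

View pics/w6d.png

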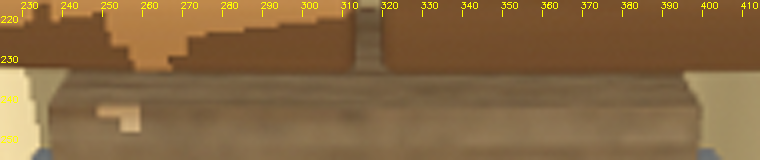

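```bash
python3 - <<'E'
from h import *
c=np.load('w6.npz');X=np.array([np.cos(np.radians(-5.6)),np.sin(np.radians(-5.6))]);Y=np.array([-X[1],X[0]]);S=np.array([.531,-.2635])
for n,x,y,h in [("topFL",50,104,.044),("topFR",700,104,.044),("slotL",354,70,.036),("slotR",382,70,.036),("fenceL",40,69,.036),("fenceR",740,70,.036)]:
    p=wpx(c,c,225+x/4-.4,215+y/4-.4,h);d=p[:2]-S;print(n,p.round(4),"board",(d@X).round(4),(d@Y).round(4))
E
```

```text
topFL [ 0.5336 -0.2295  0.044 ] board -0.0008 0.0341
topFR [ 0.5267 -0.2976  0.044 ] board -0.0009 -0.0344
slotL [ 0.5313 -0.2614  0.036 ] board 0.0001 0.0021
slotR [ 0.531  -0.2644  0.036 ] board 0.0001 -0.0009
fenceL [ 0.5346 -0.2265  0.036 ] board -0.0 0.0372
fenceR [ 0.5266 -0.3043  0.036 ] board -0.0004 -0.041
```

```bash
python3 - <<'E'
from workcell import *
s=sense();print(s["time_s"],s["tcp_pos"],s["force"],s["opening"]);print(finish_job())
E
```

```text
7.0 [ 0.50800478 -0.26061875  0.03829503] [-28.94631608   5.61385585  35.64493107] 0.7961134973712571
the job is handed in; nothing more can be done
None
```

I gripped the offcut by its ends and laid it on the bed with a long side to the fence, about 13 mm short of it. I then pushed it forward and down until it stopped against the fence. I handed the job in at 7.0 s with the arm still holding and pushing.

- **Push:** at hand-in it was about 29 N forward and 36 N down, with the grip set to 90 N. I read the forward stop as fence contact: the arm had all but stopped moving, and the push was about twice the estimated bed friction of 15 N.
- **Flat on the bed:** wrist depth put the block's top at 44.0 mm, which is the 12 mm bed plus the 32 mm block. Its tilt was about 0°.
- **At the slot:** the block's middle is within about 1 mm of the slot, and its face is parallel to the fence.
- **Disagreements:** the pixel reading put the block's front face 0.5–0.9 mm short of the fence line. That is within the 2 mm calibration, so I relied on the contact force instead. The tool leaned about 0.8° under the push, but the block did not.
- **Other objects:** the arm's path stayed clear of the pencil, sanding block, strip and bottle. I did not re-check them with a final picture of their side of the table.

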